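Fit the grating disc on the slicing machine

ROBOT

A 6-joint arm with a two-finger parallel gripper is mounted at the origin on a cart in front of the work surface, level with it; the furniture and walls round the work are solid. World frame = base frame: x ahead of the robot, y to its left, z up, the work surface at z = 0. Lengths are in m, angles in rad, forces in N, time in s.
With the tool pointing down it reaches from about 0.3 to 0.75 m from the base axis. Payload 8.5 kg.
Tool frame: the origin (TCP) lies at the very end of the fingers, on their centre line; the grasp point (between the pads) lies behind it (grip_point_offset is the z of the grasp point in the tool frame, in m); z points along the fingers, y is the line along which they close (so a half turn about z gives the same grasp; the last joint's range is limited). The gripper opens to 85 mm and grips with 20 to 120 N. Pads are 22 mm wide; open, the fingers measure 114 mm over their backs; the gripper's body (76 mm by 85 mm) begins 54 mm behind the grasp point. The pads swing forward as they close: fully open they stand 13 mm farther back than shut.
Start: joints at [1.017, 0.381, 1.297, -0, 1.464, -0.215], TCP at [0.183, 0.519, 0.192] pointing down, gripper open.
Joint ranges: [-3.11, 3.11], [-0.89, 2.33], [0.22, 2.48], [-1.42, 4.56], [0.17, 2.85], [-2.88, 2.88]. Speed limits (rad/s): [2.39, 2.39, 3.14, 3.14, 3.14, 3.14].

INTERFACE

Orientations are given as a unit quaternion [x, y, z, w].
In Python, from station import get_obs, get_image, camera_info, job_done, grip_point_offset gives the robot as it stands.
- The arm moves only by the tool move_arm, never from a script. Its arguments are lists of equal length, an entry for each row: "xyz": the shift along the world's x, y, z in m, a list of three; "twist": the turn about the world's z in rad; "fingers": the closure, from 0 (fully open) to 1 (shut). A call has 1 to 5 rows; each row is the pose to reach, as a shift and turn from the pose commanded when the call began; what a row does not reach only later rows make up. A row lasts 1/10 s, in which the tool goes at most 50 mm and 8.59 degrees, less where a joint would pass 70% of its speed; a pose out of reach is approached as far as the arm can. A call with a gripper value outside its range is refused whole. The fingers move at their own pace and stop on an object; "squeeze" is the grip in N (left out, the last holds). Time passes only in rows, so rows that repeat a pose let the fingers close. It gives the time, the measured TCP pose, the force, the opening and the grip force at its end, in the units of the state.
- get_obs(): the state, without advancing time (a new reading comes with each control period).
- get_image(name): name is "side" or "top"; returns the picture (420x560x3 uint8, red, green, blue); there is no depth.
- camera_info(name): a dict with "mtx" (3x3 intrinsics, pixels), "R" (3x3) and "t" (3): a world point X has camera coordinates R X + t. Camera axes: x right, y down, z forward; pixel columns grow to the right and rows downward; lengths in m; the calibration is good to about 2 mm. A picture is of the moment at which its call begins. camera_info takes no time and is no camera call.
- job_done(): hands the job in; it is judged then, once.
The state is a dict: "time_s": time; "qpos": joint angles; "joint_vel": joint speeds; "tau": joint torques, N m; "tool_pos": TCP position; "tool_rot": TCP orientation; "force": force on the tool from outside, world axes, zero at the start; "moment": the same for the moment, N m; "gripper_width": finger opening in m; "finger_force": force on a finger pad.
Only numpy, scipy, OpenCV 4.12 (cv2) and the standard library are available. Lean on these libraries where they do the work, as an engineer would, in place of code of your own. Each camera call takes 0.05 s, during which the arm holds its last target. There are 200 camera calls.

TASK

Get the slicing machine ready: take the spice jar out of its round well and stand it upright on the worktop or cooktop beside the machine. Then slide the grating disc along the deck into the well and turn it until its three holes line up with the hub studs and it drops down over them, flat and fully home. Leave the pepper mill, mug, can and oil bottle standing where they are.

Things in the scene. Friction and masses are not known exactly. Their poses are not given: they have to be found in the camera images.
- machine: Low light grey slicing machine base, 190 x 350 mm, deck 50 mm high, fixed on the worktop. Origin: under its centre at worktop level; y along its length, z up. At the -y end is a round well, radius 67 mm, centred at y = -85 mm (point hub), floor 30 mm up; the +y part is a flat deck (point deck). A black dial sticks out 12 mm from the -x side.
- deck (a point): Middle of the flat deck, on its surface (machine y = 85 mm, 50 mm up), axes as the machine's. Low dark curbs with inner faces at x = +-88 mm, 9 mm high, line the deck's long sides; its +y end, 90 mm from here, is open. A dark horseshoe wall (inner radius 67 mm, 12 mm above the deck) rounds the -y half of the well; its ends flare out to the curbs.
- hub (a point): Centre of the well's floor, axes as the machine's. Three fixed steel studs, 14 mm in diameter and 14 mm high (top 4 mm tapered), stand round it at 47 mm radius, at 90, 210 and 330 degrees from its x axis. Stud tops are 6 mm below the deck.
- disc: Smooth round steel grating disc, 130 x 10 mm, 0.45 kg, its low centre cap 14 mm high over all. Origin: centre of its underside, z up. Three through holes, 22 mm wide, at 47 mm radius, 90, 210 and 330 degrees from its x axis (fits at three yaws). Two black upright posts, 16 mm wide, at x = +-48 mm, tops 40 mm up. Starts on the deck; origin z: 50 mm there, 44 on the stud tops in the well, 30 home.
- jar: Spice jar with dark cap, 41 mm in diameter, 105 mm high, 0.11 kg. Origin: centre of its underside. It starts standing on the well's floor between the studs.
- mill: Dark wooden pepper mill, 58 mm in diameter, 170 mm high, on the worktop behind the machine. Origin: centre of its underside.
- mug: White mug with dark dots, 82 x 114 x 91 mm with its handle, on the cooktop (6.5 mm above the worktop; the cooktop begins at y = -0.31). Origin: under the middle of its extents.
- can: Light drink can, 66 mm in diameter, 115 mm high, on the cooktop, over whose back (y below -0.35, x from about 0.55) a microwave hangs 0.47 m up: wrists clash with it there. Origin: centre of its underside.
- bottle: Dark green oil bottle, 61 mm square, 268 mm high, at the worktop's left edge behind the machine (the worktop spans y = -0.29 to 0.098 and begins at x = 0.33; the coffee machine stands behind x = 0.65). Origin: centre of its underside.

How it is judged:
At the end, for the whole second after the job is handed in: Disc flat (within 0.04 rad) and at rest on the well's floor, studs through its holes: underside within 3 mm of the floor, centre within 7 mm of the hub's. Jar upright (within 0.1 rad), still, on the worktop or cooktop, its foot less than 20 mm above the worktop (z of disc in the frame of hub between -0.003 and 0.003 m and horizontal distance between disc and hub below 0.007 m and angle between disc's own z axis and vertical below 0.04 rad and linear speed of each of disc, jar below 0.01 m/s and height (world z) of jar between -0.01 and 0.02 m and angle between jar's own z axis and vertical below 0.1 rad); the robot touches nothing.
It fails at once if the pepper mill is tipped over or moved by more than 30 mm (distance of mill from where it was at the start of the episode above 0.03 m or angle between mill's own z axis and vertical above 0.4 rad).
It fails at once if the mug is tipped over or moved by more than 30 mm (distance of mug from where it was at the start of the episode above 0.03 m or angle between mug's own z axis and vertical above 0.4 rad).
It fails at once if the drink can is tipped over or moved by more than 30 mm (distance of can from where it was at the start of the episode above 0.03 m or angle between can's own z axis and vertical above 0.4 rad).
It fails at once if the oil bottle is tipped over or moved by more than 30 mm (distance of bottle from where it was at the start of the episode above 0.03 m or angle between bottle's own z axis and vertical above 0.4 rad).
It fails at once if the spice jar is knocked over (angle between jar's own z axis and vertical above 0.8 rad).
It also fails if it takes over 58 s, if anything falls off the work surface, if the arm or the gripper's body presses on something with over 40 N, if the wrist force passes 120 N, or if a joint passes its speed limit or range.

## Working session

There is one attempt and no reset: what is moved stays moved. The work goes in short steps, Python scripts to look and compute and a tool call to move; the robot and the scene stay as the last step left them, time stands still between calls to the robot, and variables do not carry over. Pictures are saved under pics/ and viewed, at most 10 in all, crops included, and the job is handed in when it is done.

Besides the shell and the picture viewer there is one more tool, called after "Emit:" as name(argument=value, ...) on one line, values as JSON. move_arm: Moves the arm, as the interface text tells. Its arguments: {"type":"object","properties":{"xyz":{"type":"array","items":{"type":"array","items":{"type":"number"}}},"twist":{"type":"array","items":{"type":"number"}},"fingers":{"type":"array","items":{"type":"number"}},"squeeze":{"type":"number"}},"required":["xyz","twist","fingers"]}

```bash
mkdir -p pics; python3 - <<'E'
from station import *
import cv2
o=get_obs();print({k:o[k] for k in("time_s","tool_pos","tool_rot","gripper_width")},grip_point_offset)
for n in("top","side"):
    cv2.imwrite(f"pics/{n}0.png",get_image(n)[:,:,::-1]);c=camera_info(n);print(n,c)
E
```

```text
{'time_s': 0.0, 'tool_pos': array([0.18260221, 0.51842595, 0.19181288]), 'tool_rot': array([ 1.68583372e-01,  9.85687121e-01, -6.84525588e-04, -2.78372886e-04]), 'gripper_width': 0.08575877746826517} -0.0187
top {'mtx': array([[504.60634406,   0.        , 283.28191471],
       [  0.        , 504.60634406, 221.21100824],
       [  0.        ,   0.        ,   1.        ]]), 'R': array([[-0.02316431, -0.99972768, -0.00282662],
       [-0.88819282,  0.02187761, -0.45894977],
       [ 0.45888663, -0.00812067, -0.88845772]]), 't': array([-0.2214443 ,  0.56022414,  1.05732706])}
side {'mtx': array([[457.09281321,   0.        , 271.54256564],
       [  0.        , 457.09281321, 207.71142539],
       [  0.        ,   0.        ,   1.        ]]), 'R': array([[-0.95458013, -0.29789704,  0.00584166],
       [-0.19483371,  0.60925104, -0.76866963],
       [ 0.22542537, -0.73489491, -0.63961932]]), 't': array([0.50446681, 0.32760245, 0.90661947])}
```

View pics/top0.png

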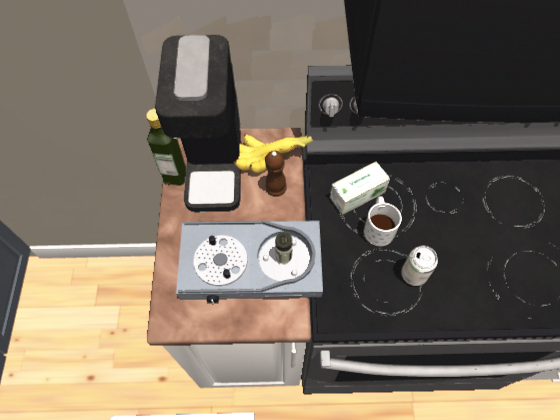

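View pics/side0.png

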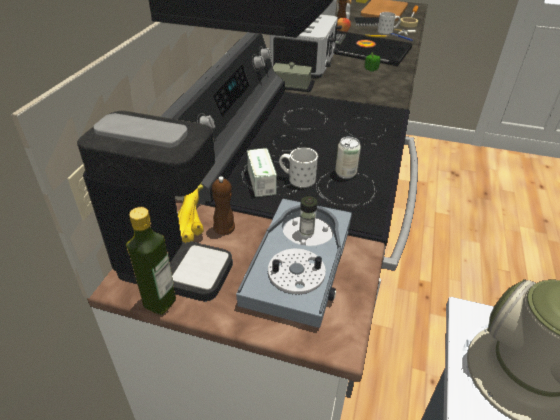

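The top view shows the machine at about cols 180-322, rows 222-297. The disc is at (220,260) with posts at (212,240) and (227,273), and the jar is at (285,247). The side view agrees. I'll zoom in to get precise pixels.

```bash
python3 - <<'E'
import cv2,numpy as np
a=cv2.imread("pics/top0.png")[212:312,172:332];b=cv2.imread("pics/side0.png")[190:330,230:363]
a=cv2.resize(a,None,fx=5,fy=5,interpolation=cv2.INTER_CUBIC);
for i in range(0,160,10): cv2.putText(a,str(172+i),(i*5,8),0,.3,(0,0,255));cv2.line(a,(i*5,10),(i*5,16),(0,0,255))
for i in range(0,100,10): cv2.putText(a,str(212+i),(0,i*5+3),0,.3,(0,0,255));cv2.line(a,(22,i*5),(28,i*5),(0,0,255))
cv2.imwrite("pics/topz.png",a)
b=cv2.resize(b,None,fx=4.2,fy=4.2,interpolation=cv2.INTER_CUBIC)
for i in range(0,133,10): cv2.putText(b,str(230+i),(int(i*4.2),8),0,.3,(0,0,255));cv2.line(b,(int(i*4.2),10),(int(i*4.2),16),(0,0,255))
for i in range(0,140,10): cv2.putText(b,str(190+i),(0,int(i*4.2)+3),0,.3,(0,0,255))
cv2.imwrite("pics/sidez.png",b)
E
```

```text
(no output)
```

View pics/topz.png

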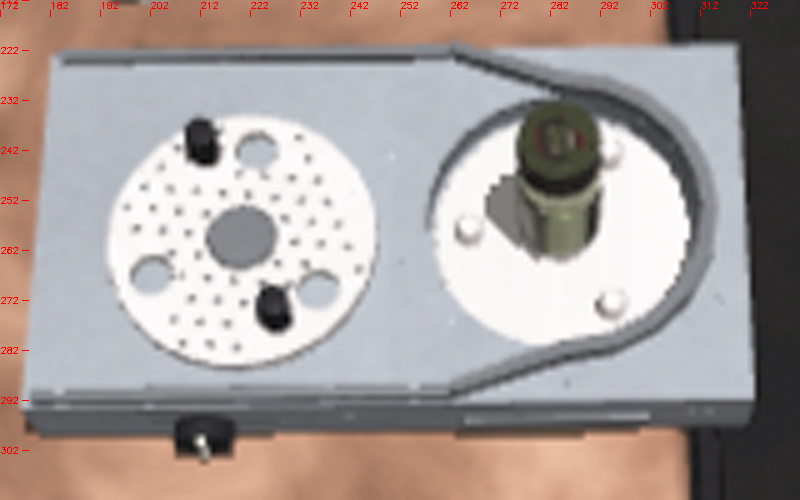

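View pics/sidez.png

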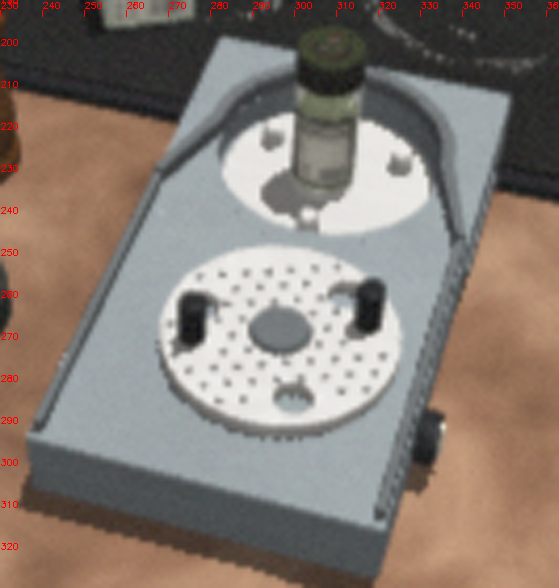

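```bash
cat > h.py <<'E'
import numpy as np,cv2
from scipy.optimize import least_squares
from station import *
C={n:camera_info(n) for n in("top","side")}
def proj(n,X):
    c=C[n];p=(np.atleast_2d(X)@c["R"].T+c["t"])@c["mtx"].T;return p[:,:2]/p[:,2:]
def place(p,L):
    L=np.atleast_2d(L).astype(float);c,s=np.cos(p[2]),np.sin(p[2]);return np.c_[p[0]+c*L[:,0]-s*L[:,1],p[1]+s*L[:,0]+c*L[:,1],L[:,2]]
def fit(obs,x0): # obs: (cam,local xyz with world z,pixel)
    f=lambda p:np.concatenate([(proj(n,place(p,L))[0]-np.array(u)) for n,L,u in obs])
    r=least_squares(f,x0,loss='soft_l1');return r.x,np.round(f(r.x).reshape(-1,2),1)
a=lambda r,d,z,cy=0:(r*np.cos(np.radians(d)),cy+r*np.sin(np.radians(d)),z)
E
python3 - <<'E'
from h import *
T=lambda u,v:(172-.4+u/5,212-.4+v/5)
S=lambda u,v:(230-.38+u/4.2,190-.38+v/4.2)
m=[("top",a(.047,90,.044,-.085),T(468,227)),("top",a(.047,210,.044,-.085),T(612,300)),("top",a(.047,330,.044,-.085),T(609,150)),
("top",(.095,.175,.05),T(52,53)),("top",(.095,-.175,.05),T(738,45)),("top",(-.095,-.175,.05),T(754,402)),("top",(-.095,.175,.05),T(22,405)),
("side",a(.047,90,.044,-.085),S(309,212)),("side",a(.047,210,.044,-.085),S(400,160)),("side",a(.047,330,.044,-.085),S(272,134)),
("side",(.095,.175,.05),S(27,437)),("side",(.095,-.175,.05),S(222,38)),("side",(-.095,-.175,.05),S(511,97)),("side",(-.095,.175,.05),S(378,527))]
M,r=fit(m,[.45,0,0]);print("machine",M,r.tolist());print("hub",place(M,(0,-.085,.03)))
d=[("top",(0,0,.064),T(241,237)),("top",a(.047,90,.06),T(152,274)),("top",a(.047,330,.06),T(257,149)),("top",a(.047,210,.06),T(319,288)),
("top",(.048,0,.09),T(200,128)),("top",(-.048,0,.09),T(271,295)),("side",(0,0,.064),S(280,330)),("side",a(.047,90,.06),S(294,397)),("side",(.048,0,.09),S(193,297)),("side",(-.048,0,.09),S(370,284))]
D,r=fit(d,[.45,.1,.3]);print("disc",D,r.tolist())
J,r=fit([("top",(0,0,.135),T(560,132)),("side",(0,0,.135),S(332,48))],[.45,-.1,0]);print("jar",J,r.tolist())
R=np.array
from scipy.spatial.transform import Rotation as Ro
print(Ro.from_quat(get_obs()["tool_rot"]).as_matrix().round(3))
# mill,can tops
for n,z,t,s in(("mill",.17,(273,159),(221,183)),("can",.1215,(424,256),(348,144)),("mugc",.0975,(384,221),(303,157)),("bottle",.268,(157,118),(139,218))):
    J,r=fit([("top",(0,0,z),t),("side",(0,0,z),s)],[.5,-.1,0]);print(n,J[:2].round(3),r.tolist())
E
```

```text
machine [ 0.50602599 -0.15020634 -0.01414199] [[-0.1, -0.7], [-0.2, -0.3], [-0.2, -0.5], [-0.1, -0.3], [-0.3, 0.0], [-0.2, -0.6], [-0.7, 0.2], [-0.0, 0.2], [0.8, -2.0], [0.8, -2.5], [-0.5, -0.4], [0.3, -0.6], [0.4, -0.4], [1.2, 0.8]]
hub [[ 0.50482397 -0.23519784  0.03      ]]
disc [ 0.49443066 -0.07862498  0.40698218] [[0.0, -0.8], [-0.1, -0.1], [-0.2, 0.0], [-0.2, 0.0], [-0.2, 0.2], [0.2, 0.3], [0.1, -1.2], [-0.2, -0.1], [-0.1, 0.2], [0.4, 0.2]]
jar [ 0.50937579 -0.23389609  0.        ] [[-0.2, 0.7], [-0.5, -0.7]]
[[-0.943  0.332 -0.001]
 [ 0.332  0.943 -0.001]
 [ 0.    -0.001 -1.   ]]
mill [ 0.714 -0.207] [[-2.4, -1.7], [3.5, -3.5]]
can [ 0.465 -0.557] [[-0.5, -0.4], [1.0, -2.9]]
mugc [ 0.572 -0.48 ] [[-0.7, -0.9], [3.8, -1.5]]
bottle [0.766 0.073] [[-8.5, -0.9], [0.7, -1.4]]
```

Machine, disc and jar fit to within about 1 px in the top view and 2.5 px in the side view, and the heights and sizes are consistent. Next I'll move over the jar.

Emit:
move_arm(xyz=[[0.02,-0.044,0],[0.04,-0.088,0],[0.06,-0.132,0],[0.08,-0.176,0],[0.1,-0.22,0]], twist=[0,0,0,0,0], fingers=[0,0,0,0,0], squeeze=40)

```text
time_s: 0.6
tool_pos: [0.2829, 0.297, 0.1923]
tool_rot: [0.168, 0.986, -0.0, -0.0]
force: [1.4, 0.4, 0.5]
gripper_width: 0.0856
finger_force: 0.0
```

Emit:
move_arm(xyz=[[0.02,-0.044,0],[0.04,-0.088,0],[0.06,-0.132,0],[0.08,-0.176,0],[0.1,-0.22,0]], twist=[0,0,0,0,0], fingers=[0,0,0,0,0])

```text
time_s: 1.1
tool_pos: [0.383, 0.0768, 0.1924]
tool_rot: [0.169, 0.986, 0.0, 0.0]
force: [1.2, 0.9, 0.4]
gripper_width: 0.0854
finger_force: 0.0
```

Emit:
move_arm(xyz=[[0.02,-0.044,0],[0.04,-0.088,0],[0.06,-0.132,0],[0.08,-0.176,0],[0.1,-0.22,0]], twist=[0.05,0.1,0.15,0.2,0.25], fingers=[0,0,0,0,0])

```text
time_s: 1.6
tool_pos: [0.4831, -0.1433, 0.1922]
tool_rot: [0.044, 0.999, 0.0, -0.0]
force: [0.9, 0.9, 0.5]
gripper_width: 0.0856
finger_force: 0.0
```

Emit:
move_arm(xyz=[[0.012,-0.045,0],[0.025,-0.091,0],[0.025,-0.091,-0.04],[0.025,-0.091,-0.08],[0.025,-0.091,-0.102]], twist=[0,0,0,0,0], fingers=[0,0,0,0,0])

```text
time_s: 2.1
tool_pos: [0.5064, -0.2317, 0.087]
tool_rot: [0.045, 0.999, 0.001, -0.002]
force: [0.2, -0.3, -0.2]
gripper_width: 0.0854
finger_force: 0.0
```

Emit:
move_arm(xyz=[[0,0,0],[0,0,0],[0,0,0],[0,0,0],[0,0,0]], twist=[0,0,0,0,0], fingers=[0.3,1,1,1,1])

```text
time_s: 2.6
tool_pos: [0.5087, -0.2329, 0.0924]
tool_rot: [0.044, 0.999, -0.001, 0.002]
force: [0.5, -1.0, 7.3]
gripper_width: 0.0368
finger_force: 39.5
```

Emit:
move_arm(xyz=[[0,0,0],[0,0,0],[0,0,0.015],[0,0,0.04],[0,0,0.08]], twist=[0,0,0,0,0], fingers=[1,1,1,1,1])

```text
time_s: 3.1
tool_pos: [0.5069, -0.2316, 0.1703]
tool_rot: [0.044, 0.999, 0.001, -0.002]
force: [0.5, 0.1, -1.1]
gripper_width: 0.0367
finger_force: 40.2
```

Emit:
move_arm(xyz=[[-0.015,-0.036,0],[-0.03,-0.072,0],[-0.046,-0.108,0],[-0.062,-0.144,0],[-0.077,-0.178,0]], twist=[0,0,0,0,0], fingers=[1,1,1,1,1])

```text
time_s: 3.6
tool_pos: [0.4299, -0.4117, 0.1712]
tool_rot: [0.044, 0.999, -0.0, 0.0]
force: [1.4, -0.0, -0.0]
gripper_width: 0.0369
finger_force: 40.3
```

Emit:
move_arm(xyz=[[0,0,-0.03],[0,0,-0.06],[0,0,-0.08],[0,0,-0.092],[0,0,-0.092]], twist=[0,0,0,0,0], fingers=[1,1,1,1,1])

```text
time_s: 4.1
tool_pos: [0.4305, -0.4098, 0.0776]
tool_rot: [0.044, 0.999, 0.001, -0.001]
force: [0.7, -0.1, -0.3]
gripper_width: 0.0371
finger_force: 40.3
```

```bash
python3 - <<'E'
from h import *
t=get_image("top")[190:320,270:450,::-1];s=get_image("side")[100:240,260:400,::-1]
a=cv2.resize(t,(540,390),interpolation=2);b=cv2.resize(s,(390,390),interpolation=2)
cv2.imwrite("pics/jar1.png",cv2.resize(np.hstack([a,b]),None,fx=.85,fy=.85))
print(get_obs()["tool_pos"],get_obs()["force"])
E
```

```text
[ 0.43123816 -0.41068587  0.0795554 ] [-0.30903046 -0.08371306 -0.95994514]
```

View pics/jar1.png

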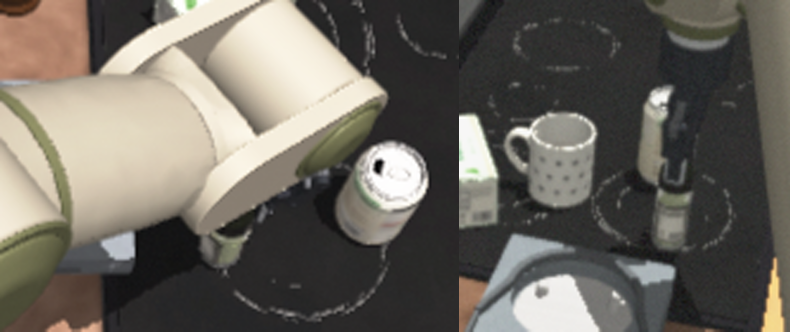

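The jar hangs upright in the gripper (side crop about (670,220)), just above the cooktop and clear of the can and mug. I'll lower it gently.

Emit:
move_arm(xyz=[[0,0,-0.003],[0,0,-0.006],[0,0,-0.008],[0,0,-0.01],[0,0,-0.01]], twist=[0,0,0,0,0], fingers=[1,1,1,1,1])

```text
time_s: 4.7
tool_pos: [0.4311, -0.4107, 0.069]
tool_rot: [0.044, 0.999, -0.001, 0.0]
force: [-0.1, 0.7, 3.0]
gripper_width: 0.0373
finger_force: 41.1
```

Emit:
move_arm(xyz=[[0,0,-0.001],[0,0,-0.001],[0,0,-0.001],[0,0,-0.001],[0,0,-0.001]], twist=[0,0,0,0,0], fingers=[1,0.5,0.2,0,0])

```text
time_s: 5.2
tool_pos: [0.4307, -0.4102, 0.0672]
tool_rot: [0.044, 0.999, 0.0, -0.0]
force: [-1.0, 0.7, -1.1]
gripper_width: 0.0832
finger_force: 0.0
```

Emit:
move_arm(xyz=[[0,0,0],[0,0,0.02],[0,0,0.06],[0,0,0.1],[0,0,0.14]], twist=[0,0,0,0,0], fingers=[0,0,0,0,0])

```text
time_s: 5.7
tool_pos: [0.4306, -0.41, 0.209]
tool_rot: [0.044, 0.999, 0.0, -0.0]
force: [0.9, -0.5, -0.4]
gripper_width: 0.0851
finger_force: 0.0
```

Emit:
move_arm(xyz=[[0,0.045,0],[0.005,0.09,0],[0.01,0.135,0],[0.012,0.18,0],[0.014,0.225,0]], twist=[0.1,0.2,0.3,0.4,0.495], fingers=[0,0,0,0,0])

```text
time_s: 6.2
tool_pos: [0.4445, -0.1835, 0.2075]
tool_rot: [-0.204, 0.979, -0.0, 0.0]
force: [1.5, 0.2, -0.5]
gripper_width: 0.0855
finger_force: 0.0
```

Emit:
move_arm(xyz=[[0.004,0.045,0],[0.006,0.088,0],[0.006,0.088,-0.04],[0.006,0.088,-0.08],[0.006,0.088,-0.08]], twist=[0,0,0,0,0], fingers=[0.3,0.5,0.5,0.5,0.5])

```text
time_s: 6.7
tool_pos: [0.4484, -0.0958, 0.1241]
tool_rot: [-0.202, 0.979, 0.003, -0.003]
force: [-0.9, -0.2, 0.6]
gripper_width: 0.0426
finger_force: 0.0
```

```bash
python3 - <<'E'
from h import *
t=get_image("top")[200:310,160:340,::-1];s=get_image("side")[180:330,220:380,::-1]
a=cv2.resize(t,(630,385),interpolation=2);b=cv2.resize(s,(410,385),interpolation=2)
cv2.imwrite("pics/post.png",cv2.resize(np.hstack([a,b]),None,fx=.76,fy=.76))
o=get_obs();print(o["tool_pos"],o["tool_rot"],o["force"],o["gripper_width"])
E
```

```text
[ 0.45109284 -0.09756549  0.12826068] [-2.01602445e-01  9.79467432e-01  2.53798992e-05 -4.92179990e-05] [0.31908207 0.49239098 0.48922472] 0.042407220639107006
```

View pics/post.png

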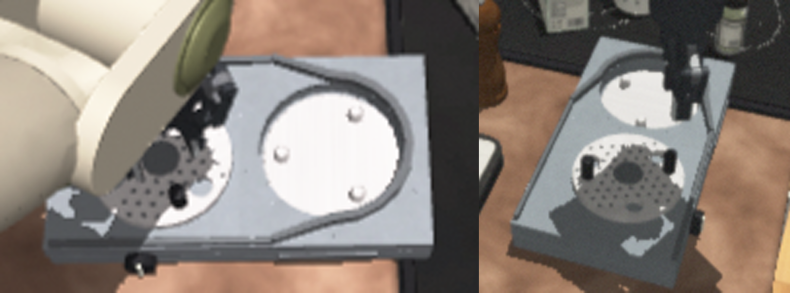

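The jar stands upright on the cooktop (side crop about (732,25)), the disc hasn't moved, and the fingers are above the -x post, matching the computed position. I'll lower and grip.

Emit:
move_arm(xyz=[[0,0,-0.025],[0,0,-0.045],[0,0,-0.058],[0,0,-0.061],[0,0,-0.061]], twist=[0,0,0,0,0], fingers=[0.5,0.5,0.5,0.5,0.5])

```text
time_s: 7.3
tool_pos: [0.4517, -0.0979, 0.0677]
tool_rot: [-0.202, 0.979, -0.001, 0.001]
force: [0.1, -0.1, 0.1]
gripper_width: 0.0427
finger_force: 0.0
```

Emit:
move_arm(xyz=[[0,0,0],[0,0,0],[0,0,0],[0,0,0],[0,0,0]], twist=[0,0,0,0,0], fingers=[0.7,1,1,1,1], squeeze=50)

```text
time_s: 7.8
tool_pos: [0.4508, -0.0973, 0.0666]
tool_rot: [-0.202, 0.979, -0.0, 0.0]
force: [0.8, -0.0, 0.1]
gripper_width: 0.0002
finger_force: 0.0
```

```bash
python3 - <<'E'
from h import *
t=get_image("top")[200:310,160:340,::-1];s=get_image("side")[220:330,240:370,::-1]
a=cv2.resize(t,None,fx=2,fy=2,interpolation=2);b=cv2.resize(s,None,fx=4.4,fy=4.4,interpolation=2)
c=np.zeros((b.shape[0],220,3),np.uint8);c[:134]=cv2.resize(a,(220,134))
cv2.imwrite("pics/post2.png",np.hstack([c,b]))
o=get_obs();print(o["tool_pos"]);print(proj("side",[o["tool_pos"],[.4503,-.0976,.09],[.4503,-.0976,.06]]))
E
```

```text
[ 0.45077935 -0.0972781   0.06644393]
[[317.16640156 264.75189213]
 [318.14208833 257.44342271]
 [317.20660542 266.64795972]]
```

View pics/post2.png

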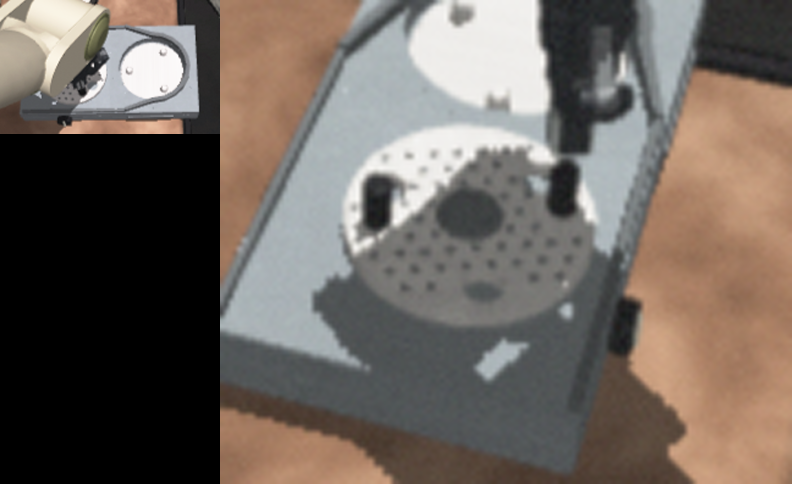

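The grip closed on nothing. The fingertips show at about side px (319,254), but the reported TCP projects to (317,265). I'll check the offset with marked overlays.

```bash
python3 - <<'E'
from h import *
o=get_obs();p=o["tool_pos"]
def crop(n,x0,y0,w,h,f):
    im=cv2.resize(get_image(n)[y0:y0+h,x0:x0+w,::-1],None,fx=f,fy=f,interpolation=2)
    for X,c in((p,(0,0,255)),(p+[0,0,.03],(0,255,0)),([.431,-.411,.0065],(255,0,255)),([.431,-.411,.1115],(255,0,255))):
        u=((proj(n,X)[0]-[x0,y0]+.5)*f).astype(int);cv2.drawMarker(im,tuple(map(int,u)),c,cv2.MARKER_CROSS,10,1)
    return im
a=crop("side",280,150,100,130,4);b=crop("top",190,200,200,100,2)
c=np.zeros((520,400,3),np.uint8);c[:200]=b
cv2.imwrite("pics/chk.png",np.hstack([a,c]))
np.set_printoptions(precision=1)
for y in(-.0976,-.12,-.14): print(y,proj("side",[.451,y,.0664]),proj("top",[.451,y,.0664]))
E
```

```text
-0.0976 [[317.1 264.6]] [[227.  274.4]]
-0.12 [[319.3 257.8]] [[236.4 274.1]]
-0.14 [[321.2 251.9]] [[244.8 274. ]]
```

View pics/chk.png

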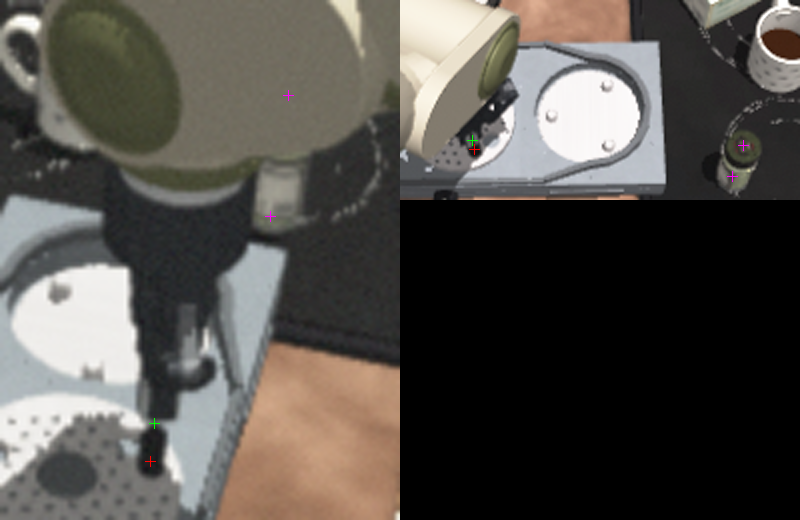

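The xy matches, but the closed fingertips appear about 28 mm higher than the reported TCP, just above the post top. I'll open and feel downward in small steps, watching the force.

Emit:
move_arm(xyz=[[0,0,0],[0,0,0],[0,0,0],[0,0,-0.004],[0,0,-0.006]], twist=[0,0,0,0,0], fingers=[0.5,0.5,0.5,0.5,0.5])

```text
time_s: 8.5
tool_pos: [0.4506, -0.0972, 0.06]
tool_rot: [-0.202, 0.979, 0.0, -0.0]
force: [-1.3, -0.0, 0.2]
gripper_width: 0.0429
finger_force: 0.0
```

Emit:
move_arm(xyz=[[0,0,-0.001],[0,0,-0.002],[0,0,-0.003],[0,0,-0.004],[0,0,-0.004]], twist=[0,0,0,0,0], fingers=[0.5,0.5,0.5,0.5,0.5])

```text
time_s: 9.0
tool_pos: [0.4507, -0.0973, 0.0563]
tool_rot: [-0.202, 0.979, 0.0, -0.0]
force: [0.4, 0.2, -0.8]
gripper_width: 0.0426
finger_force: 0.0
```

Emit:
move_arm(xyz=[[0,0,-0.001],[0,0,-0.002],[0,0,-0.003],[0,0,-0.004],[0,0,-0.004]], twist=[0,0,0,0,0], fingers=[0.5,0.5,0.5,0.5,0.5])

```text
time_s: 9.5
tool_pos: [0.4507, -0.0972, 0.0523]
tool_rot: [-0.202, 0.979, 0.0, -0.0]
force: [-0.3, -0.8, -0.2]
gripper_width: 0.0429
finger_force: 0.0
```

Emit:
move_arm(xyz=[[0,0,-0.002],[0,0,-0.004],[0,0,-0.006],[0,0,-0.008],[0,0,-0.008]], twist=[0,0,0,0,0], fingers=[0.5,0.5,0.5,0.5,0.5])

```text
time_s: 10.0
tool_pos: [0.4506, -0.0972, 0.0441]
tool_rot: [-0.202, 0.979, 0.0, -0.0]
force: [0.0, -0.3, 0.1]
gripper_width: 0.0426
finger_force: 0.0
```

Emit:
move_arm(xyz=[[0,0,0],[0,0,0],[0,0,0],[0,0,0],[0,0,0]], twist=[0,0,0,0,0], fingers=[0.7,1,1,1,1], squeeze=50)

```text
time_s: 10.5
tool_pos: [0.4509, -0.0974, 0.0447]
tool_rot: [-0.202, 0.979, -0.0, 0.0]
force: [-0.2, -0.7, 4.9]
gripper_width: 0.0124
finger_force: 48.9
```

Gripped: the opening is stopped by the post and the finger force is 49 N. Now I'll turn the disc by -0.42 rad about its centre while shifting it onto the well's axis.

Emit:
move_arm(xyz=[[0,0.004,0],[0.001,0.008,0],[0.003,0.012,0],[0.005,0.016,0],[0.0065,0.0195,0]], twist=[-0.085,-0.17,-0.255,-0.34,-0.42], fingers=[1,1,1,1,1])

```text
time_s: 11.0
tool_pos: [0.4575, -0.0777, 0.0447]
tool_rot: [0.008, 1.0, -0.0, 0.0]
force: [-1.0, 0.3, 4.6]
gripper_width: 0.0126
finger_force: 49.0
```

Emit:
move_arm(xyz=[[0,-0.02,0],[0,-0.04,0],[0,-0.06,0],[0,-0.08,0],[0,-0.1,0]], twist=[0,0,0,0,0], fingers=[1,1,1,1,1])

```text
time_s: 11.5
tool_pos: [0.4574, -0.1783, 0.0447]
tool_rot: [0.007, 1.0, 0.0, 0.0]
force: [-0.1, 3.2, 4.8]
gripper_width: 0.0123
finger_force: 49.1
```

```bash
python3 - <<'E'
from h import *
o=get_obs();print(o["time_s"],o["tool_pos"],o["tool_rot"],o["force"],o["gripper_width"])
def crop(n,x0,y0,w,h,W,H):
    im=cv2.resize(get_image(n)[y0:y0+h,x0:x0+w,::-1],(W,H),interpolation=2)
    for i in range(0,w,10): cv2.putText(im,str(x0+i),(i*W//w,8),0,.28,(0,0,255))
    for i in range(0,h,10): cv2.putText(im,str(y0+i),(0,i*H//h+3),0,.28,(0,0,255))
    return im
cv2.imwrite("pics/slide.png",np.hstack([crop("side",255,195,100,110,400,440),crop("top",210,215,120,88,400,440*2//3*1)[:440] if 0 else cv2.copyMakeBorder(crop("top",225,215,100,90,400,360),0,80,0,0,0)]))
E
```

```text
11.5 [ 0.45742317 -0.17833769  0.04470163] [6.83106323e-03 9.99976614e-01 1.36038251e-04 2.98868336e-04] [-0.06109729  3.22399176  4.80931243] 0.01232604819916011
```

View pics/slide.png

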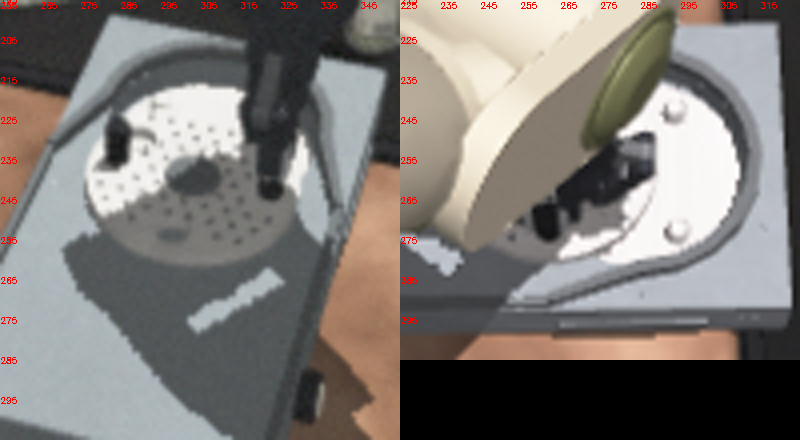

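The disc has followed the gripper: side view shows the cap at (303,239), the free post top at (284,223) and the 90° hole at (298,253). I'll fit its pose.

```bash
python3 - <<'E'
from h import *
D,r=fit([("side",(0,0,.064),(302.9,238.6)),("side",a(.047,90,.06),(297.6,253.4)),("side",(.048,0,.09),(283.9,223.4))],[.505,-.178,0]);print(D,r.tolist())
# same feature bias: initial-frame side only fit
S=lambda u,v:(230-.38+u/4.2,190-.38+v/4.2)
D,r=fit([("side",(0,0,.064),S(280,330)),("side",a(.047,90,.06),S(294,397)),("side",(.048,0,.09),S(193,297))],[.5,-.08,.4]);print(D)
E
```

```text
[ 0.50364568 -0.1740566  -0.03220908] [[-0.0, -0.2], [-0.4, -0.8], [0.4, 2.5]]
[ 0.49381879 -0.07761554  0.39550895]
```

Emit:
move_arm(xyz=[[0,-0.015,0],[0,-0.03,0],[0,-0.042,0],[0,-0.05,0],[0,-0.056,0]], twist=[0,0,0,0,0], fingers=[1,1,1,1,1])

```text
time_s: 12.1
tool_pos: [0.457, -0.2337, 0.0439]
tool_rot: [0.007, 1.0, 0.0, -0.0]
force: [2.5, 1.3, -2.6]
gripper_width: 0.0128
finger_force: 48.8
```

Emit:
move_arm(xyz=[[0,0,0],[0,-0.001,0],[0,-0.002,0],[0,-0.002,0],[0,-0.002,0]], twist=[0,0,0,0,0], fingers=[1,1,1,1,1])

```text
time_s: 12.6
tool_pos: [0.4578, -0.235, 0.044]
tool_rot: [0.007, 1.0, 0.0, 0.0]
force: [5.9, 1.0, -5.9]
gripper_width: 0.0122
finger_force: 49.2
```

The weight now hangs on the gripper, so the disc is over the well. I'll lower slightly and release into a loose cage.

Emit:
move_arm(xyz=[[0,0.001,-0.002],[0,0.001,-0.004],[0,0.001,-0.005],[0,0.001,-0.005],[0,0.001,-0.005]], twist=[0,0,0,0,0], fingers=[1,1,1,0.7,0.65])

```text
time_s: 13.1
tool_pos: [0.457, -0.2344, 0.0394]
tool_rot: [0.007, 1.0, 0.0, -0.0]
force: [-0.9, 0.0, -0.3]
gripper_width: 0.0297
finger_force: 0.0
```

Emit:
move_arm(xyz=[[0,0,0],[0,0,0],[0,0,0],[0,0,0],[0,0,0]], twist=[0,0,0,0,0], fingers=[0.65,0.65,0.65,0.65,0.65])

```text
time_s: 13.6
tool_pos: [0.4572, -0.2348, 0.0394]
tool_rot: [0.007, 1.0, -0.0, -0.0]
force: [-0.1, -0.5, 0.2]
gripper_width: 0.0299
finger_force: 0.0
```

```bash
python3 - <<'E'
from h import *
o=get_obs();print(o["time_s"],o["tool_pos"],o["force"],o["gripper_width"])
np.set_printoptions(precision=1,suppress=True)
s=get_image("side");cv2.imwrite("pics/s2.png",s[:,:,::-1])
# free post: predicted top pixel at home / on studs / deck; dark blob rows
M=(.50482,-.2352,-.0141)
for z in(.03,.044,.05): print(z,proj("side",place(M,(.048,0,z+.04))),proj("side",place(M,(0,0,z+.014))),proj("side",place(M,(0,.065,z+.005))))
g=cv2.cvtColor(s,cv2.COLOR_RGB2GRAY);print(g[192:226,272:298:1])
E
```

```text
13.6 [ 0.45724359 -0.23478176  0.03944844] [-0.11629268 -0.48281827  0.23061699] 0.029852275522864808
0.03 [[290.2 216.5]] [[308.  228.2]] [[301.1 247.8]]
0.044 [[290.4 212.3]] [[308.3 224.1]] [[301.4 243.7]]
0.05 [[290.5 210.5]] [[308.4 222.3]] [[301.5 241.9]]
[[119 128 144 134  82  52  47  46  49  47  46  45  49  45  56  51  51  70
   54  48  78  56  53  75  56  47]
 [131 135 134 125  78  51  49  54  50  51  47  47  48  47  61  72  68 120
   69  48  52  46  43  51  49  44]
 [110 103  95  91  65  58  49  70  55  44  47  55  59  47  51  61  57  85
   56  45  46  44  42  48  45  48]
 [ 61  56  58  57  53  49  44  54  48  48  42  49  51  45  52  48  48  52
   49  51  46  47  45  48  46  46]
 [ 46  49  49  48  49  48  48  46  47  45  42  48  47  48  46  48  47  46
   48  44  49  47  45  44  47  46]
 [ 49  51  47  47  49  50  50  49  50  50  44  47  45  48  47  46  43  42
   44  50  49  47  44  48  48  49]
 [ 47  43  49  48  47  46  48  44  46  49  69  85  77  66  65  53  51  46
   48  46  45  48  47  50  43  46]
 [ 49  48  47  49  48  48  50  46  41  67 128 157 158 134 128  95  84  74
 
[... 2168 characters left out ...]
91  54  37
   39  41  41  84 197 230 228 163]
 [150 181 182 180 154 142 128 114  96  76  74  72  79  85 108 147  74  29
   31  34  34  85 206 228 226 197]
 [173 182 176 157 138 128 107  86  70  73  95  85  76  97 165 192  90  36
   29  30  29  72 165 177 191 185]
 [176 170 153 134 127 109  80  66  69  93 130  95  89 144 220 212  99  40
   33  38  33  63 143 154 158 178]
 [168 147 135 126 107  80  70  75 120 152 123  96 128 220 234 227 107  40
   33  34  31  86 200 215 190 161]
 [148 130 124 100  75  67  81 121 164 168 113 108 195 233 236 228 112  35
   29  36  34 102 231 237 233 181]
 [131 115  94  71  67  88 136 166 176 160 104 131 220 234 230 178  82  29
   30  29  43 123 235 240 240 232]]
```

The free post's top lies near row 216.5. Home predicts 216.5 and resting on the studs predicts 212.3, so the disc appears to be home. I'll retreat and confirm with a clear view.

Emit:
move_arm(xyz=[[0,0,0.01],[0,0,0.03],[0,0,0.07],[0,0,0.11],[0,0,0.15]], twist=[0,0,0,0,0], fingers=[0.65,0.65,0.6,0.5,0.5])

```text
time_s: 14.15
tool_pos: [0.457, -0.2346, 0.1919]
tool_rot: [0.007, 1.0, -0.0, 0.0]
force: [-0.8, -0.4, 0.3]
gripper_width: 0.0426
finger_force: 0.0
```

Emit:
move_arm(xyz=[[-0.02,0.045,0],[-0.04,0.09,0],[-0.06,0.135,0],[-0.08,0.18,0],[-0.1,0.225,0]], twist=[0,0,0,0,0], fingers=[0.5,0.5,0.5,0.5,0.5])

```text
time_s: 14.65
tool_pos: [0.3561, -0.0083, 0.1901]
tool_rot: [0.007, 1.0, -0.0, 0.001]
force: [0.6, 1.4, -0.0]
gripper_width: 0.0427
finger_force: 0.0
```

Emit:
move_arm(xyz=[[-0.01,0.045,0],[-0.02,0.09,0],[-0.03,0.135,0],[-0.04,0.18,0],[-0.04,0.18,0]], twist=[0,0,0,0,0], fingers=[0.5,0.5,0.5,0.5,0.5])

```text
time_s: 15.15
tool_pos: [0.3152, 0.1744, 0.1902]
tool_rot: [0.003, 1.0, 0.001, 0.0]
force: [-0.3, -0.5, 0.9]
gripper_width: 0.0424
finger_force: 0.0
```

```bash
python3 - <<'E'
from h import *
M=(.50482,-.2352,-.0141)
def crop(n,x0,y0,w,h,f):
    im=cv2.resize(get_image(n)[y0:y0+h,x0:x0+w,::-1],None,fx=f,fy=f,interpolation=2)
    for z,c in((.03,(0,0,255)),(.044,(0,200,0))):
        for L in((.048,0,z+.04),(-.048,0,z+.04),(0,0,z+.014),a(.047,90,z+.01),a(.047,210,z+.01),a(.047,330,z+.01)):
            u=(proj(n,place(M,L))[0]-[x0,y0]+.5)*f;cv2.drawMarker(im,tuple(int(q) for q in u),c,cv2.MARKER_CROSS,7,1)
    return im
cv2.imwrite("pics/fin.png",np.hstack([crop("side",265,160,100,100,4),cv2.copyMakeBorder(crop("top",240,215,100,90,4),0,40,0,0,0)]))
E
```

```text
(no output)
```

View pics/fin.png

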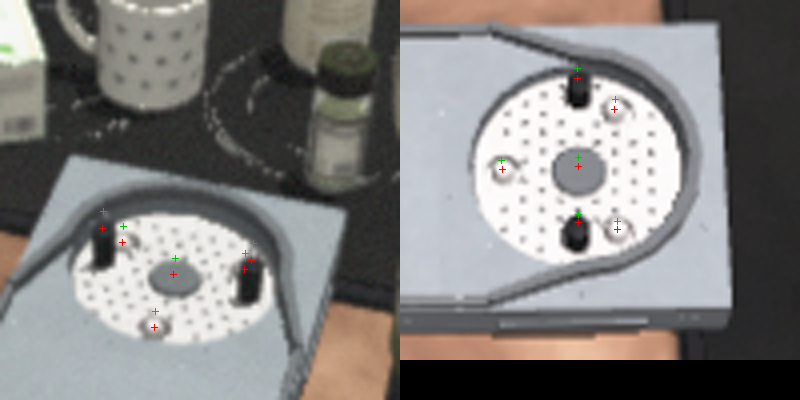

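The disc features match the red home marks, the studs show through all three holes at top-crop (503,170), (615,108) and (618,230), and the jar stands upright on the cooktop. I'm handing in.

```bash
python3 -c "
from station import *
print(job_done())"
```

```text
the job is handed in; nothing more can be done
None
```

The job is handed in: in the last pictures the grating disc sits flat and home over the three studs and the jar stands upright on the cooktop, with nothing else touched by the arm; the hand-in gave no verdict.

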